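# Stack a parts tray onto the tray in the desk stand and press it home

### The arm

A 6-joint arm with a two-finger parallel gripper is mounted at the origin on the work surface. World frame = base frame: x ahead of the robot, y to its left, z up, the work surface at z = 0. Lengths are in m, angles in rad, forces in N, time in s.
With the tool pointing down it reaches from about 0.35 to 0.775 m from the base axis. Payload 7.3 kg.
Tool frame: the origin (TCP) lies at the very end of the fingers, on their centre line; the grasp point (between the pads) lies 19 mm behind it; z points along the fingers, x is the direction in which the jaws open and shut, and the axes are right-handed (so a half turn about z gives the same grasp; the last joint's range is limited). The gripper opens to 92 mm and grips with 3 to 60 N. Pads are 19 mm wide; open, the fingers measure 130 mm over their backs; the gripper's body (75 mm by 190 mm) begins 47 mm behind the grasp point.
Start: joints at [1.19, 0.342, 1.524, -0, 1.275, -0.146], TCP at [0.122, 0.511, 0.227] pointing down, gripper open.
Joint ranges: [-2.53, 2.53], [-0.77, 2.02], [0.04, 2.7], [-1, 4.14], [0.28, 2.66], [-3.11, 3.11]. Speed limits (rad/s): [2.57, 2.57, 3.14, 3.14, 3.14, 3.14].

### API

Orientations are given as [roll, pitch, yaw] about the fixed x, y, z axes, in that order (R = Rz(yaw) Ry(pitch) Rx(roll)).
In Python, from cell import robot, read_camera, nets gives the robot as it stands. The module is installed in compiled form; this text tells all that it offers.
- The arm moves only by the tool carry_out, never from a script. Its arguments are lists of equal length, an entry for each row: "translation": the shift along the tool's x, y, z in m, a list of three; "turn": the turn, a rotation vector about the tool's x, y, z in rad, a list of three; "gripper": the gripper's target within -1 to 1 (shut at 1, half-way at 0, fully open at -1). A call has 1 to 10 rows; each row shifts and turns the commanded pose from where the row before left it, along the tool's axes as they then stand; what a row does not reach is not made up. A row lasts 1/10 s, in which the tool goes at most 50 mm and 8.59 degrees, less where a joint would pass 70% of its speed; a pose out of reach is approached as far as the arm can. A call with a gripper value outside its range is refused whole. The fingers move at their own pace and stop on an object; "squeeze" is the grip in N (left out, the last holds). Time passes only in rows, so rows that do not move let the fingers close. It gives the time, the measured TCP pose, the force and the opening at its end, in the units of the state.
- robot.observe(): the state, without advancing time (a new reading comes with each control period).
- read_camera(name): name is "side" or "top"; returns a dict with "img" (384x512x3 uint8, red, green, blue), "fx", "fy", "cx", "cy" (pixels), "world_from_camera" (4x4, takes a point from camera to world coordinates). Camera axes: x right, y down, z forward; pixel columns grow to the right and rows downward; lengths in m; the calibration is good to about 2 mm. A picture is of the moment at which its call begins. There is no depth.
- robot.hand_in(): hands the job in, once; it reports no verdict.
Trained networks look in a picture, given as the dict that the camera call returned (one of the last four; its "shot" number tells which), for a name from the list of things; names that differ only in an ending like _2 or _b are one class to them, and where a whole thing is asked for, a point or a joint stands for the part that bears it (a point fixed in the world has none). Each returns a list of dicts, best first, with "score" (0 to 1); they miss things now and then, are a little off and sometimes report something else, mostly with a low value. They report only what shows in the picture. A call takes as long as a camera call. They do not tell look-alikes from the thing itself.
- nets.regions_of(picture, name): "region" (384x512 bool, what is visible of it) and "pixel" ([column, row] in pixels, amid what is visible of it).
- nets.tip_of(picture, name): "pixel" ([column, row] in pixels: a listed point, or the origin of a listed thing).
The state is a dict: "time": time; "qpos": joint angles; "qvel": joint speeds; "joint_efforts": joint torques, N m; "tool_pos": TCP position; "tool_rot": TCP orientation; "contact_force": force on the tool from outside, world axes, zero at the start; "torque": the same for the moment, N m; "opening": finger opening in m.
Only numpy, scipy, OpenCV 4.12 (cv2) and the standard library are available. Lean on these libraries where they do the work, as an engineer would, in place of code of your own. Each camera call takes 0.05 s, during which the arm holds its last target. There are 200 camera calls.

### The job

Stack the loose parts tray (the one with the thick grip rib down its middle) on the deeper tray that stands in the steel stand: feel its four corner lugs into the sockets in the lower tray's corners, press it gently down until it is fully home and level, then let go. Do not force it: hitting or leaning hard on the trays breaks the lugs. Keep the fan and the plug in the tray and leave the other things on the desk where they are.

Things in the scene. Friction and masses are not known exactly. Their poses are not given: they have to be found in the camera images.
- tray: the loose tray to stack: plain grey plastic, 200 (x) x 150 (y) x 60 mm high in all, about 0.4 kg plus 0.1 kg of parts in it. Origin: centre of its footprint at the lug tips (desk level at the start), z up. Floor from z = 14 (underside) to 17 mm; rim and 26 mm square corner posts end at z = 60 mm; side walls' inner faces at y = +-72 mm. It may be stacked either way round (half a turn).
- tray_rib (a point): middle of the top edge of the tray's grip rib, at z = 54 mm over the tray's origin, axes as the tray's. The rib runs along x: 120 mm long, 14 mm thick (y), 37 mm high from the tray's floor, 65 mm free on each side to the walls; but the fan lies beside it at x -73 to -21, y 12 to 65 mm and the plug at x 17 to 75, y -58 to -11 mm, so it is gripped near x = 0.
- tray_lug (a point): tip centre of the tray's lug at x = 86, y = 61, z = 0 mm of the tray; the other three are at x = +-86, y = +-61. Each is round, 14 mm in diameter and 14 mm long, pointing down from the floor, the last 3 mm tapering to 12 mm at the tip.
- stand: fixed steel stand screwed to the desk, 226 (x) x 176 mm (y), corner angles 25 mm high; origin at its centre at desk level, z up. The deep lower tray (not measured itself) stands loosely in it, long side along x: it may be off centre by up to 8 mm in x and in y and turned up to 0.01 rad. It stays put against a sideways push of about 8 N, beyond that it slides to the end of its play.
- seat (a point): where the tray's origin comes when fully home if the lower tray stands centred: 59 mm over the stand's origin, same axes; the tray's underside then lies on the lower tray's posts (tops 73 mm over the desk). With its lugs standing on top of the posts instead, the tray's origin is 14 mm higher. The true spot is off by the lower tray's play: up to 8 mm in x and y.
- socket (a point): mouth centre of one socket if the lower tray stands centred (x = 86, y = 61, z = 73 mm of the stand; four at +-86, +-61). 16 mm square, 16 mm deep, sharp-edged, in a 26 mm square post: the lugs enter within about 2 mm of true. A sprung tongue in each grips the lug over its last 5 mm: beyond the tray's weight a push of 8 to 18 N is needed until home, and it then stays.
- fan: black 40 x 40 x 20 mm fan lying loose in the tray, 50 g; origin at the centre of its underside
- plug: white mains plug adapter, 38 x 34 x 26 mm with two pins along its +x, lying loose in the tray, 50 g; origin under the centre of its housing
- jar: bystander: pale plastic screw jar with a white cap, 44 mm diameter, 45 mm high, between the two trays; origin at the centre of its underside
- mug: bystander: white mug, 80 mm diameter, 95 mm high, beyond the trays on the left; origin at the centre of its underside
- mouse: bystander: black computer mouse, 110 x 60 x 32 mm, beyond the trays in the middle; origin at the centre of its underside
- driver: bystander: screwdriver 190 mm long lying on the desk between the two trays, nearer the robot; origin at its middle
- pentray: bystander: plain shallow grey tray without lugs or sockets, 200 x 80 x 28 mm, beyond the trays on the right, long side across; origin at the centre of its underside
Not all that is in view belongs to the job. Leave any yellow look-alike of the tray alone. Leave any pink look-alike of the plug alone.

How it is judged:
At the end, for the whole second after the job is handed in: The tray is stacked on the lower tray with its lugs fully home in the sockets (origin at 59 mm above the stand's, no more than 1.5 mm proud), level within 0.015 rad, over the stand within 18 mm and in line with it within 0.04 rad, at rest and released, with the fan and the plug still lying in it (z of tray in the frame of stand between 0.057 and 0.0605 m and horizontal distance between tray and stand below 0.018 m and angle between the x axis of tray and the x axis of stand, either way round below 0.04 rad and angle between tray's own z axis and vertical below 0.015 rad and linear speed of tray below 0.01 m/s and z of fan in the frame of tray between 0.01 and 0.045 m and horizontal distance between each of fan, plug and tray below 0.11 m and z of plug in the frame of tray between 0.01 and 0.045 m); the robot touches nothing.
It fails at once if the tray hits or presses the lower tray or stand with more than 65 N (weight, push and the tongues' grip together) (contact force between tray and stand above 65 N).
It fails at once if the tray is tipped by more than 0.4 rad (angle between tray's own z axis and vertical above 0.4 rad).
It fails at once if a bystander is moved by more than 25 mm (distance of any of jar, mug, mouse, driver, pentray from where it was at the start of the episode above 0.025 m).
It also fails if it takes over 64 s, if anything falls off the work surface, if the arm or the gripper's body presses on something with over 40 N, if the wrist force passes 120 N, or if a joint passes its speed limit or range.

## Working session

There is one attempt and no reset: what is moved stays moved. The work goes in short steps, Python scripts to look and compute and a tool call to move; the robot and the scene stay as the last step left them, time stands still between calls to the robot, and variables do not carry over. Pictures are saved under pics/ and viewed, about 8 in all and at most 12, crops included, and the job is handed in when it is done.

Besides the shell and the picture viewer there is one more tool, called in YAML: its name, and indented under it one key for each argument. carry_out: Moves the arm, as the interface text tells. Its arguments: {"type":"object","properties":{"translation":{"type":"array","items":{"type":"array","items":{"type":"number"}}},"turn":{"type":"array","items":{"type":"array","items":{"type":"number"}}},"gripper":{"type":"array","items":{"type":"number"}},"squeeze":{"type":"number"}},"required":["translation","turn","gripper"]}

```bash
mkdir -p pics; cat > h.py <<'E'
import numpy as np, cv2
from cell import robot, read_camera, nets
from scipy.spatial.transform import Rotation as R
def ray(p,px):
    T=np.array(p["world_from_camera"]); d=np.array([(px[0]-p["cx"])/p["fx"],(px[1]-p["cy"])/p["fy"],1.])
    return T[:3,3],T[:3,:3]@d
def atz(p,px,z):
    o,d=ray(p,px); return o+d*(z-o[2])/d[2]
def proj(p,X):
    T=np.linalg.inv(np.array(p["world_from_camera"])); c=T[:3,:3]@np.array(X)+T[:3,3]
    return np.array([p["fx"]*c[0]/c[2]+p["cx"],p["fy"]*c[1]/c[2]+p["cy"]])
def save(p,name,crop=None,s=1):
    im=p["img"][:,:,::-1]
    if crop: a,b,c,d=crop; im=im[b:d,a:c]
    cv2.imwrite("pics/"+name,cv2.resize(im,None,fx=s,fy=s,interpolation=cv2.INTER_CUBIC))
E
python3 - <<'E'
from h import *
s=read_camera("side");t=read_camera("top")
im=np.vstack([s["img"],t["img"]])
cv2.imwrite("pics/a.png",im[:,:,::-1][:, :] if 0 else cv2.resize(np.hstack([s["img"],t["img"]])[:,:,::-1],(800,300),interpolation=cv2.INTER_AREA))
save(s,"s.png",None,1.5);save(t,"t.png",None,1.5)
for p,n in((s,"side"),(t,"top")):
    print(n,p["fx"],np.round(p["world_from_camera"],3).tolist())
    for k in("tray","stand","plug"):
        print(k,[(round(r["score"],2),np.round(r["pixel"]).tolist(),int(r["region"].sum())) for r in nets.regions_of(p,k)])
    for k,z in(("tray_rib",.054),("tray_lug",0),("seat",.059),("socket",.073),("tray",0),("stand",0),("fan",.017),("plug",.017),("jar",0),("driver",0)):
        print(k,[(round(r["score"],2),np.round(r["pixel"],1).tolist(),np.round(atz(p,r["pixel"],z)[:2],4).tolist()) for r in nets.tip_of(p,k)])
print(robot.observe())
E
```

```text
side 430.4694140812805 [[0.995, -0.072, 0.068, 0.444], [-0.099, -0.615, 0.782, -0.917], [-0.014, -0.785, -0.619, 0.842], [0.0, 0.0, 0.0, 1.0]]
tray [(0.74, [168.0, 169.0], 2433), (0.58, [257.0, 181.0], 2485)]
stand [(0.87, [230.0, 272.0], 5901)]
plug [(0.66, [252.0, 155.0], 62), (0.58, [264.0, 186.0], 52)]
tray_rib [(0.95, [169.3, 166.4], [0.2616, 0.26]), (0.88, [256.1, 172.9], [0.5378, 0.1903])]
tray_lug [(0.81, [163.6, 163.1], [0.2279, 0.3637]), (0.68, [282.6, 178.3], [0.6285, 0.2249]), (0.27, [326.0, 187.9], [0.7593, 0.1566])]
seat [(0.67, [229.3, 258.1], [0.4362, -0.1719]), (0.21, [255.5, 176.3], [0.5336, 0.1653])]
socket [(0.7, [256.2, 233.4], [0.5098, -0.1059])]
tray [(0.63, [173.1, 180.6], [0.2668, 0.255])]
stand [(0.88, [233.2, 273.2], [0.4431, -0.1698]), (0.39, [245.7, 176.3], [0.5078, 0.2507])]
fan [(0.6, [245.5, 176.7], [0.5057, 0.225])]
plug [(0.41, [252.2, 161.5], [0.5354, 0.3111]), (0.39, [267.0, 188.9], [0.5679, 0.1516])]
jar [(0.54, [285.1, 225.5], [0.6024, -0.0054])]
driver [(0.73, [231.8, 258.5], [0.4422, -0.118]), (0.55, [198.5, 226.8], [0.3527, 0.0177])]
top 450.4
[... 1065 characters left out ...]
.74, [259.0, 253.4], [0.3647, -0.0041])]
{'time': 1.4, 'qpos': array([ 1.18997142e+00,  3.42014066e-01,  1.52408697e+00, -4.55917130e-06,
        1.27541747e+00, -1.45973085e-01]), 'qvel': array([-0.00072817, -0.00114089,  0.00099709, -0.00033543,  0.00162979,
       -0.00048764]), 'joint_efforts': array([-4.84633129e-04, -4.31128514e+01, -2.44475913e+01,  7.17954431e-02,
        4.82757040e-02, -9.73879644e-09]), 'tool_pos': array([0.12214017, 0.51061448, 0.22673776]), 'tool_rot': array([ 3.14157755e+00, -7.27290665e-05,  1.33594583e+00]), 'contact_force': array([ 0.21440491, -0.94025811,  0.15321592]), 'torque': array([-0.09052073,  0.00395976, -0.03441244]), 'opening': 0.0922002600743194}
```

View pics/t.png

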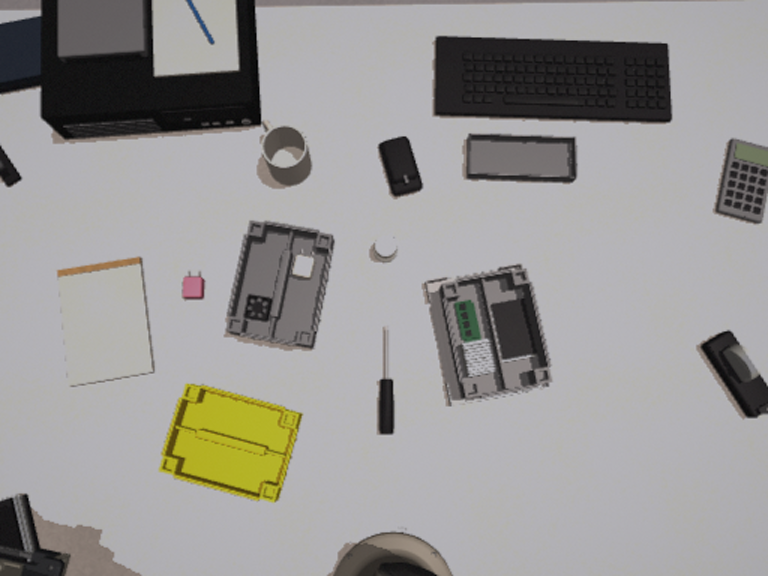

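View pics/s.png

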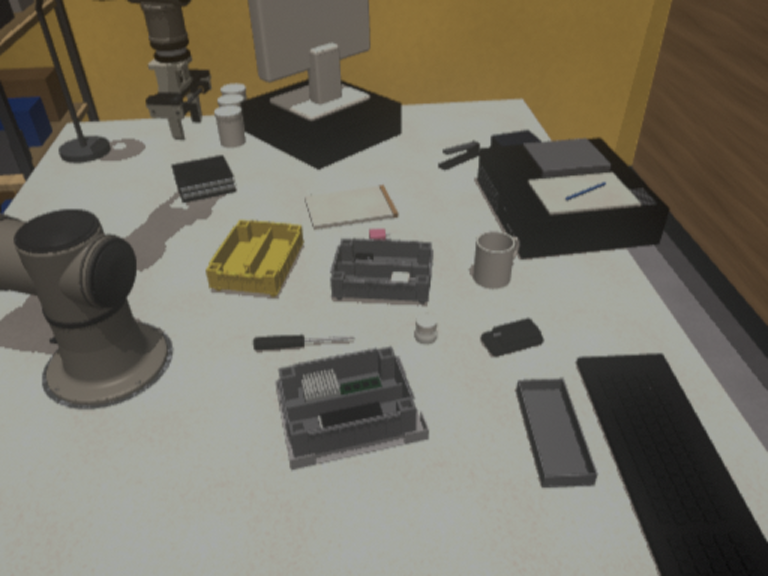

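The top view shows the grey tray with fan and plug at native pixel (187,190) and the yellow look-alike at (154,292). The white plug is at (203,178) and the pink one at (128,192). The lower tray in its stand is at (326,220), the pen tray at (347,105) has no rib, and the lower tray also has a rib but stands in the stand. I choose the tray at (187,190). Next I check it in a close crop.

```bash
python3 - <<'E'
from h import *
t=read_camera("top")
a=cv2.resize(t["img"][140:240,145:230],None,fx=4.5,fy=4.5,interpolation=cv2.INTER_CUBIC)
b=cv2.resize(t["img"][170:275,275:375],None,fx=4,fy=4,interpolation=cv2.INTER_CUBIC)
H=max(a.shape[0],b.shape[0]);im=np.zeros((H,a.shape[1]+b.shape[1],3),np.uint8)
im[:a.shape[0],:a.shape[1]]=a;im[:b.shape[0],a.shape[1]:]=b
print(a.shape,b.shape);cv2.imwrite("pics/c1.png",im[:,:,::-1])
s=read_camera("side")
a=cv2.resize(s["img"][225:315,180:290],None,fx=7,fy=6,interpolation=cv2.INTER_CUBIC)
cv2.imwrite("pics/c2.png",a[:,:,::-1])
E
```

```text
(450, 382, 3) (420, 400, 3)
```

View pics/c1.png

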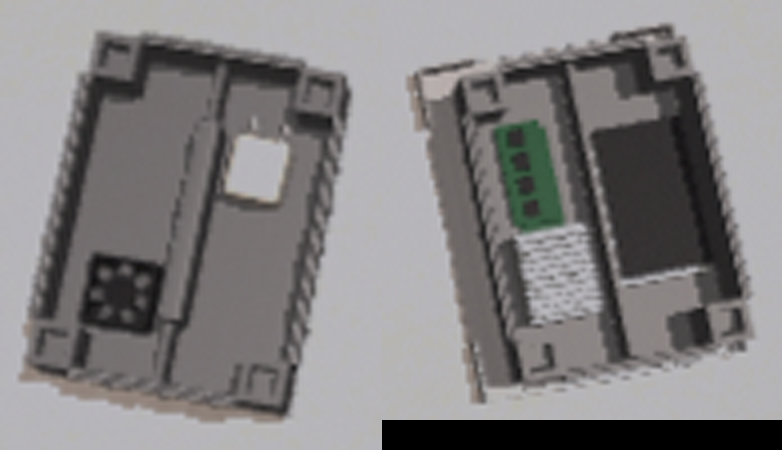

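The crop confirms the choice: grey tray, fan at bottom left and white plug at upper right. The upper tray's post centres in the crop are about (117,55), (320,95), (55,347), (263,383), and the lower tray's sockets are (485,97), (668,58), (543,357), (732,320).

```bash
cat >> h.py <<'E'
def fit(pts):  # order: far-left, far-right, near-left, near-right
    M=np.array([[86,61],[86,-61],[-86,61],[-86,-61]])/1000
    P=np.array(pts)[:,:2]; c=P.mean(0); Q=P-c
    a=np.arctan2((M[:,0]*Q[:,1]-M[:,1]*Q[:,0]).sum(),(M*Q).sum())
    Rr=np.array([[np.cos(a),-np.sin(a)],[np.sin(a),np.cos(a)]])
    return c,a,(P-c-(M@Rr.T))*1000
E
python3 - <<'E'
from h import *
t=read_camera("top")
A=[(145+(x-0)/4.5,140+y/4.5) for x,y in((117,55),(320,95),(55,347),(263,383))]
B=[(275+(x-382)/4,170+y/4) for x,y in((485,97),(668,58),(543,357),(732,320))]
for P,z in((A,.06),(B,.073)):
    c,a,r=fit([atz(t,p,z) for p in P]); print(c.round(4),round(a,4),r.round(1).tolist())
E
```

```text
[0.5326 0.1797] -0.1992 [[1.5, -0.5], [-0.7, 1.0], [-1.0, -1.1], [0.1, 0.6]]
[ 0.437  -0.1872] 0.1774 [[-1.9, -0.8], [-0.3, 0.2], [1.7, 0.2], [0.5, 0.4]]
```

View pics/c2.png

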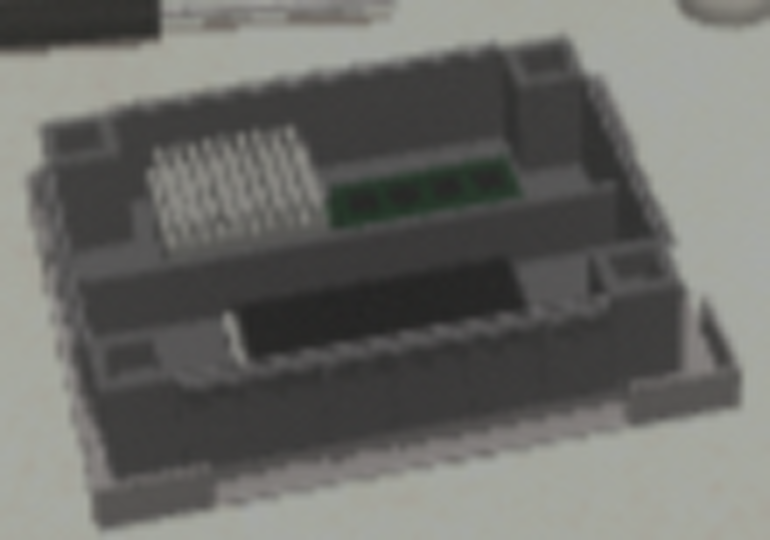

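The side view shows the lower tray's four sockets at crop (543,62), (640,266), (80,137), (130,357), pushed toward one side of the stand.

```bash
python3 - <<'E'
from h import *
t=read_camera("side")
B=[(180+x/7,225+y/6) for x,y in((543,62),(640,266),(80,137),(130,357))]
c,a,r=fit([atz(t,p,.073) for p in B]); print(c.round(4),round(a,4),r.round(1).tolist())
for q in nets.tip_of(t,"tray_rib"): print(q["pixel"],atz(t,q["pixel"],.054))
E
```

```text
[ 0.4381 -0.1864] 0.1585 [[-0.8, -0.9], [1.1, 0.4], [0.0, 0.1], [-0.4, 0.5]]
[171.9, 163.8] [0.26915361 0.27413913 0.054     ]
[202.4, 227.4] [ 0.369076   -0.04585367  0.054     ]
```

carry_out:
  translation:
    - [-0.012, 0.0235, 0]
    - [-0.0245, 0.047, 0.004]
    - [-0.0245, 0.047, 0.004]
    - [-0.0245, 0.047, 0.004]
    - [-0.0245, 0.047, 0.004]
    - [-0.0245, 0.047, 0.004]
    - [-0.0245, 0.047, 0.004]
    - [-0.0245, 0.047, 0.004]
    - [-0.0245, 0.047, 0.004]
    - [-0.0245, 0.047, 0.004]
  turn:
    - [0, 0, -0.036]
    - [0, 0, 0]
    - [0, 0, 0]
    - [0, 0, 0]
    - [0, 0, 0]
    - [0, 0, 0]
    - [0, 0, 0]
    - [0, 0, 0]
    - [0, 0, 0]
    - [0, 0, 0]
  gripper: [0, 0, 0, 0, 0, 0, 0, 0, 0, 0]
  squeeze: 40

```text
time: 2.65
tool_pos: [0.4927, 0.21, 0.1929]
tool_rot: [3.141, -0.0, 1.372]
contact_force: [-0.2, 0.7, 0.3]
opening: 0.0461
```

```bash
cat >> h.py <<'E'
def delta(target, yaw):
    o=robot.observe(); M=R.from_euler("xyz",o["tool_rot"])
    want=R.from_euler("xyz",[np.pi,0,yaw])
    print("t",round(o["time"],2),"pos",o["tool_pos"].round(4),"rot",o["tool_rot"].round(4),"F",o["contact_force"].round(2),"T",o["torque"].round(2),"open",round(o["opening"],4))
    print("turn",(M.inv()*want).as_rotvec().round(4),"shift(after turn)",(want.inv().apply(np.array(target)-o["tool_pos"])).round(4))
E
python3 -c "
from h import *
t=read_camera('top')
delta([.533,.18,.15],1.372)
save(t,'d.png',(110,110,290,245),4.2)"
```

```text
t 2.7 pos [0.4982 0.2052 0.1921] rot [3.1372e+00 1.7000e-03 1.3680e+00] F [ 3.82 -4.68  0.13] T [-0.19 -0.17  0.02] open 0.0459
turn [ 0.0044  0.0017 -0.004 ] shift(after turn) [-0.0178  0.039   0.0421]
```

carry_out:
  translation:
    - [-0.005, 0.011, 0.02]
    - [-0.004, 0.008, 0.03]
    - [0, 0, 0.02]
    - [0, 0, 0]
    - [0, 0, 0]
  turn:
    - [0, 0, 0]
    - [0, 0, 0]
    - [0, 0, 0]
    - [0, 0, 0]
    - [0, 0, 0]
  gripper: [0, 0, 0, 0, 0]

```text
time: 3.2
tool_pos: [0.5082, 0.1992, 0.1232]
tool_rot: [-3.141, -0.0, 1.372]
contact_force: [-0.2, -0.2, 0.1]
opening: 0.0458
```

```bash
python3 -c "
from h import *
delta([.5324,.18,.024],1.372)
t=read_camera('top');save(t,'e.png',(135,130,245,245),5)"
```

```text
t 3.2 pos [0.5082 0.1992 0.1232] rot [-3.1414e+00 -1.0000e-04  1.3721e+00] F [-0.16 -0.21  0.1 ] T [-0.03  0.06  0.03] open 0.0458
turn [-0.0002 -0.0001  0.0001] shift(after turn) [-0.0141  0.0276  0.0992]
```

View pics/e.png

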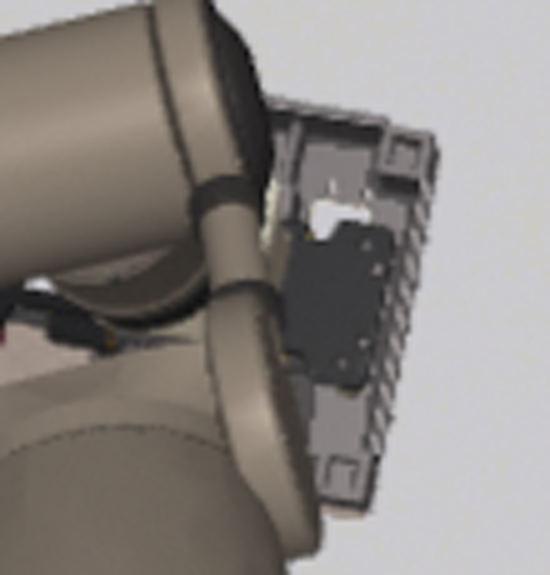

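The top view is mostly blocked by the arm; the tray hasn't moved. Next I centre over it and descend.

carry_out:
  translation:
    - [-0.007, 0.014, 0.01]
    - [-0.007, 0.0135, 0.01]
    - [0, 0, 0.02]
    - [0, 0, 0.02]
    - [0, 0, 0.015]
    - [0, 0, 0.01]
    - [0, 0, 0.008]
    - [0, 0, 0.005]
    - [0, 0, 0]
    - [0, 0, 0]
  turn:
    - [0, 0, 0]
    - [0, 0, 0]
    - [0, 0, 0]
    - [0, 0, 0]
    - [0, 0, 0]
    - [0, 0, 0]
    - [0, 0, 0]
    - [0, 0, 0]
    - [0, 0, 0]
    - [0, 0, 0]
  gripper: [0, 0, 0, 0, 0, 0, 0, 0, 0, 0]

```text
time: 4.25
tool_pos: [0.5327, 0.1799, 0.0253]
tool_rot: [3.141, -0.0, 1.372]
contact_force: [0.5, 0.2, 0.4]
opening: 0.0458
```

```bash
python3 -c "
from h import *
delta([.5324,.18,.024],1.372)
t=read_camera('side');save(t,'f.png',(195,130,315,220),6)"
```

```text
t 4.25 pos [0.5327 0.1799 0.0253] rot [ 3.1408e+00 -4.0000e-04  1.3721e+00] F [0.53 0.17 0.39] T [ 0.01 -0.08 -0.04] open 0.0458
turn [ 0.0008 -0.0004  0.0001] shift(after turn) [ 0.     -0.0003  0.0013]
```

View pics/f.png

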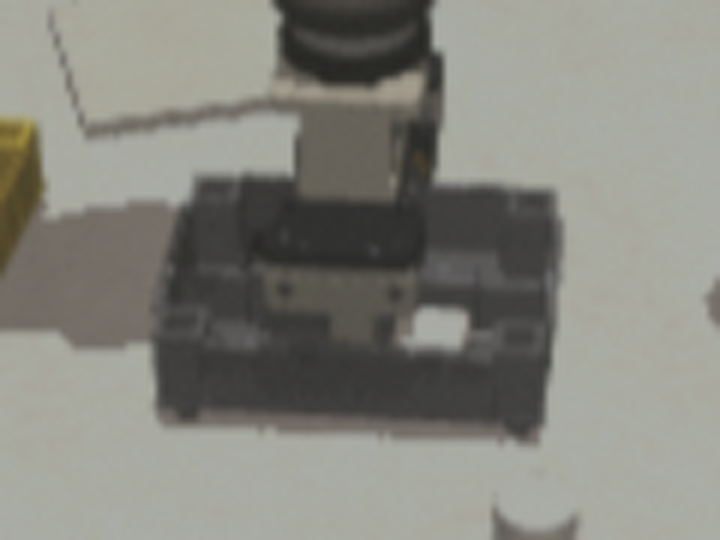

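The near finger sits between rib and wall beside the plug, clear of it. Close the gripper, then lift a little.

carry_out:
  translation:
    - [0, 0, 0]
    - [0, 0, 0]
    - [0, 0, 0]
    - [0, 0, 0]
    - [0, 0, 0]
    - [0, 0, 0]
  turn:
    - [0, 0, 0]
    - [0, 0, 0]
    - [0, 0, 0]
    - [0, 0, 0]
    - [0, 0, 0]
    - [0, 0, 0]
  gripper: [1, 1, 1, 1, 1, 1]
  squeeze: 55

```text
time: 4.9
tool_pos: [0.5326, 0.1803, 0.025]
tool_rot: [3.141, -0.001, 1.372]
contact_force: [-0.8, 4.9, 1.4]
opening: 0.0137
```

carry_out:
  translation:
    - [0, 0, -0.005]
    - [0, 0, -0.01]
    - [0, 0, -0.02]
    - [0, 0, -0.03]
    - [0, 0, -0.03]
    - [0, 0, -0.03]
    - [0, 0, -0.02]
    - [0, 0, -0.01]
    - [0, 0, 0]
    - [0, 0, 0]
  turn:
    - [0, 0, 0]
    - [0, 0, 0]
    - [0, 0, 0]
    - [0, 0, 0]
    - [0, 0, 0]
    - [0, 0, 0]
    - [0, 0, 0]
    - [0, 0, 0]
    - [0, 0, 0]
    - [0, 0, 0]
  gripper: [1, 1, 1, 1, 1, 1, 1, 1, 1, 1]

```text
time: 5.9
tool_pos: [0.5316, 0.1796, 0.1788]
tool_rot: [-3.14, 0.001, 1.372]
contact_force: [-0.2, 0.2, -5.4]
opening: 0.0137
```

```bash
python3 -c "
from h import *
yw=.168+np.pi/2
delta([.4375,-.187,.18],yw)
for n in('side','top'):
  t=read_camera(n)
  for k,z in(('tray_rib',.054+.155),('plug',.17),('fan',.17)):
    print(n,k,[(round(r['score'],2),np.round(r['pixel'],1).tolist(),np.round(atz(t,r['pixel'],z)[:2],4).tolist()) for r in nets.tip_of(t,k)])
  if n=='side': save(t,'g.png',(185,70,335,190),5)
"
```

```text
t 5.9 pos [0.5316 0.1796 0.1788] rot [-3.1398e+00  8.0000e-04  1.3719e+00] F [-0.17  0.25 -5.41] T [-0.02  0.05 -0.04] open 0.0137
turn [-0.002   0.0004 -0.3669] shift(after turn) [-0.3457 -0.1541 -0.0012]
side tray_rib [(0.97, [252.9, 133.0], [0.5293, 0.1727]), (0.56, [172.7, 167.2], [0.3066, 0.0236])]
side plug [(0.57, [250.7, 160.8], [0.5146, 0.0873]), (0.5, [262.5, 150.2], [0.5534, 0.1382])]
side fan [(0.56, [255.9, 231.7], [0.5014, -0.2026])]
top tray_rib [(0.56, [183.0, 175.7], [0.532, 0.1694])]
top plug [(0.48, [131.0, 193.6], [0.5007, 0.2956]), (0.35, [198.3, 162.6], [0.5722, 0.1389])]
top fan [(0.63, [164.0, 192.9], [0.5008, 0.2189])]
```

View pics/g.png

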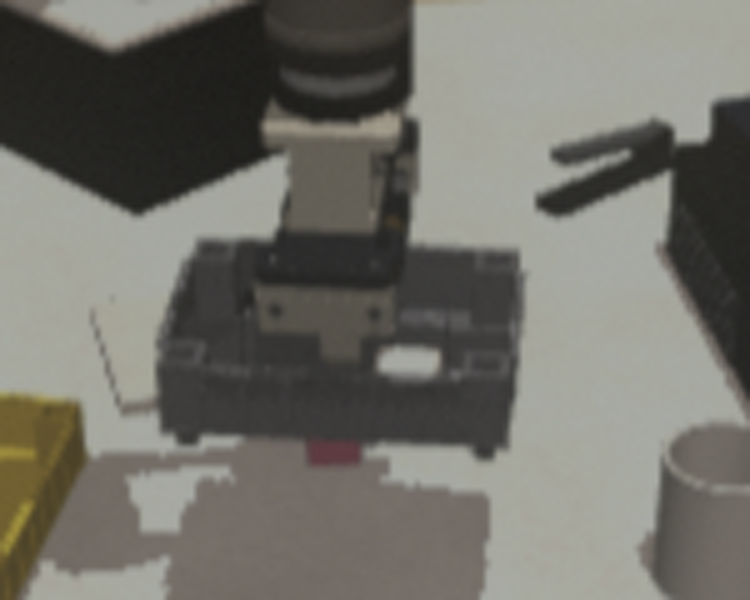

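The tray is lifted level, with the plug visible in it and the weight reading 5.4 N. Next I turn it into line and carry it over.

carry_out:
  translation:
    - [0, 0, 0]
    - [0, 0, 0]
    - [0, 0, 0]
    - [0, 0, 0]
    - [0, 0, 0]
    - [0, 0, 0]
    - [-0.009, -0.004, 0]
    - [-0.018, -0.008, 0]
    - [-0.027, -0.012, 0]
    - [-0.027, -0.012, 0]
  turn:
    - [0, 0, -0.03]
    - [0, 0, -0.06]
    - [0, 0, -0.07]
    - [0, 0, -0.07]
    - [0, 0, -0.07]
    - [0, 0, -0.067]
    - [0, 0, 0]
    - [0, 0, 0]
    - [0, 0, 0]
    - [0, 0, 0]
  gripper: [1, 1, 1, 1, 1, 1, 1, 1, 1, 1]

```text
time: 7.3
tool_pos: [0.5098, 0.0927, 0.1798]
tool_rot: [-3.141, 0.0, 1.739]
contact_force: [1.0, -0.8, -4.5]
opening: 0.0138
```

carry_out:
  translation:
    - [-0.03, -0.0135, 0]
    - [-0.03, -0.0135, 0]
    - [-0.03, -0.0135, 0]
    - [-0.03, -0.0135, 0]
    - [-0.03, -0.0135, 0]
    - [-0.03, -0.0135, 0]
    - [-0.03, -0.0135, 0]
    - [-0.027, -0.012, 0]
    - [-0.018, -0.008, 0]
    - [-0.009, -0.004, 0]
  turn:
    - [0, 0, 0]
    - [0, 0, 0]
    - [0, 0, 0]
    - [0, 0, 0]
    - [0, 0, 0]
    - [0, 0, 0]
    - [0, 0, 0]
    - [0, 0, 0]
    - [0, 0, 0]
    - [0, 0, 0]
  gripper: [1, 1, 1, 1, 1, 1, 1, 1, 1, 1]

```text
time: 8.3
tool_pos: [0.4369, -0.1881, 0.18]
tool_rot: [3.141, 0.001, 1.736]
contact_force: [0.1, 0.9, -5.0]
opening: 0.0135
```

carry_out:
  translation:
    - [0, 0, 0.01]
    - [0, 0, 0.01]
    - [0, 0, 0]
    - [0, 0, 0]
  turn:
    - [0, 0, 0]
    - [0, 0, 0]
    - [0, 0, 0]
    - [0, 0, 0]
  gripper: [1, 1, 1, 1]

```text
time: 8.7
tool_pos: [0.4377, -0.1851, 0.1592]
tool_rot: [-3.141, -0.001, 1.74]
contact_force: [0.1, 0.5, -4.9]
opening: 0.0134
```

```bash
python3 -c "
from h import *
delta([.4375,-.187,.125],.168+np.pi/2)
a=read_camera('side');b=read_camera('top')
A=cv2.resize(a['img'][200:315,170:300],None,fx=3.07,fy=5,interpolation=cv2.INTER_CUBIC)
B=cv2.resize(b['img'][165:280,270:385],None,fx=3.47,fy=5,interpolation=cv2.INTER_CUBIC)
print(A.shape,B.shape);cv2.imwrite('pics/i.png',np.hstack([A,B])[:,:,::-1])
"
```

```text
t 8.7 pos [ 0.4377 -0.1851  0.1592] rot [-3.1406e+00 -1.2000e-03  1.7402e+00] F [ 0.13  0.46 -4.92] T [ 0.03  0.02 -0.04] open 0.0134
turn [-0.001  -0.0012  0.0014] shift(after turn) [-0.0018 -0.0005  0.0342]
(575, 399, 3) (575, 399, 3)
```

View pics/i.png

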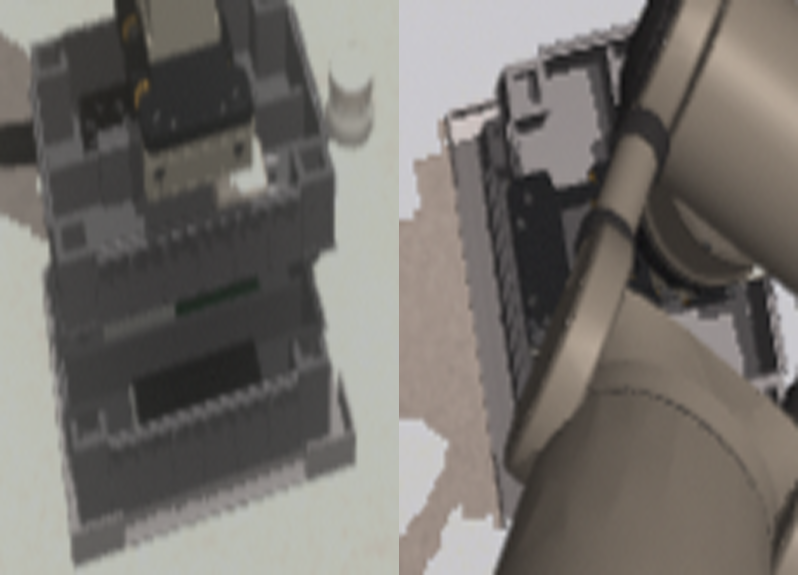

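The side view shows the tray hovering in line above the lower tray, with fan and plug both in it. I use its near posts at crop (312,155) and (75,235) for a relative check.

```bash
python3 -c "
from h import *
a=read_camera('side')
f=lambda x,y,z:atz(a,(170+x/3.07,200+y/5),z)[:2]
u=np.array([f(312,155,.1942),f(75,235,.1942)]);l=np.array([f(315,348,.073),f(90,423,.073)])
l2=np.array([atz(a,(180+x/7,225+y/6),.073)[:2] for x,y in((640,266),(130,357))])
for q in(u,l,l2):
  d=q[0]-q[1];an=np.arctan2(d[1],d[0]);m=q.mean(0);c=m+.061*np.array([-np.sin(an),np.cos(an)])
  print(np.linalg.norm(d).round(4),an.round(3),c.round(4))
save(a,'j.png',(170,200,300,315),6)
"
```

```text
0.1709 0.179 [ 0.439  -0.1852]
0.1743 0.152 [ 0.4411 -0.1867]
0.1734 0.157 [ 0.4386 -0.1859]
```

View pics/j.png

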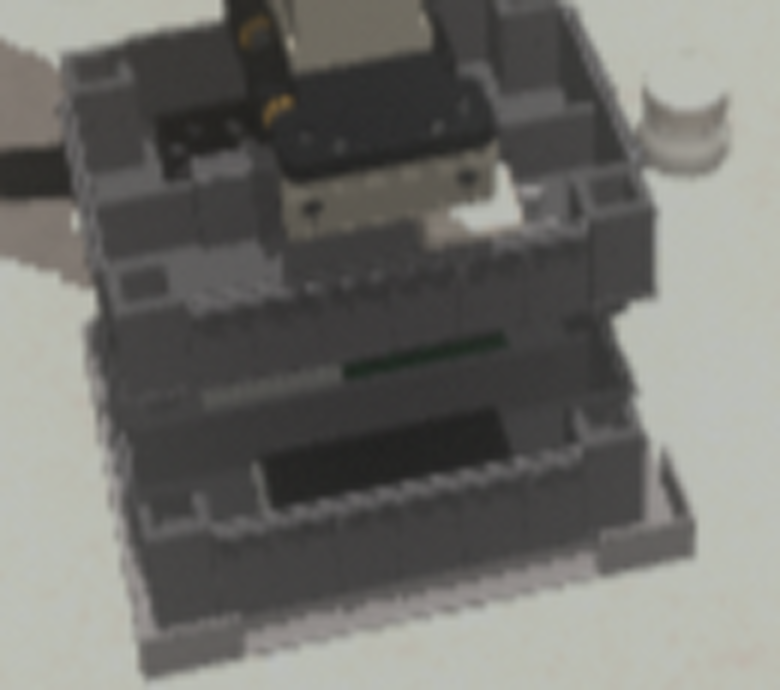

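Relative to the sockets, the tray is within about 1 mm. I make a small correction and descend to just above the posts (contact is expected at TCP z ≈ 0.098).

carry_out:
  translation:
    - [-0.001, -0.001, 0.008]
    - [0, 0, 0.012]
    - [0, 0, 0.012]
    - [0, 0, 0.01]
    - [0, 0, 0.007]
    - [0, 0, 0.004]
    - [0, 0, 0.002]
    - [0, 0, 0]
    - [0, 0, 0]
  turn:
    - [0, 0, 0]
    - [0, 0, 0]
    - [0, 0, 0]
    - [0, 0, 0]
    - [0, 0, 0]
    - [0, 0, 0]
    - [0, 0, 0]
    - [0, 0, 0]
    - [0, 0, 0]
  gripper: [1, 1, 1, 1, 1, 1, 1, 1, 1]

```text
time: 9.75
tool_pos: [0.4372, -0.1875, 0.1051]
tool_rot: [3.141, 0.0, 1.739]
contact_force: [-1.3, 0.4, -5.1]
opening: 0.0138
```

carry_out:
  translation:
    - [0, 0, 0.001]
    - [0, 0, 0.001]
    - [0, 0, 0]
    - [0, 0, 0]
  turn:
    - [0, 0, 0]
    - [0, 0, 0]
    - [0, 0, 0]
    - [0, 0, 0]
  gripper: [1, 1, 1, 1]

```text
time: 10.15
tool_pos: [0.437, -0.1873, 0.1029]
tool_rot: [3.142, -0.0, 1.739]
contact_force: [0.4, -0.5, -5.4]
opening: 0.0138
```

carry_out:
  translation:
    - [0.0005, 0, 0.001]
    - [0, 0, 0.001]
    - [0, 0, 0.001]
    - [0, 0, 0]
    - [0, 0, 0]
  turn:
    - [0, 0, 0]
    - [0, 0, 0]
    - [0, 0, 0]
    - [0, 0, 0]
    - [0, 0, 0]
  gripper: [1, 1, 1, 1, 1]

```text
time: 10.65
tool_pos: [0.4369, -0.1868, 0.0998]
tool_rot: [-3.142, -0.0, 1.739]
contact_force: [0.2, 0.6, -4.6]
opening: 0.0134
```

carry_out:
  translation:
    - [0, 0, 0.001]
    - [0, 0, 0.001]
    - [0, 0, 0]
    - [0, 0, 0]
  turn:
    - [0, 0, 0]
    - [0, 0, 0]
    - [0, 0, 0]
    - [0, 0, 0]
  gripper: [1, 1, 1, 1]

```text
time: 11.05
tool_pos: [0.4369, -0.1868, 0.0979]
tool_rot: [3.141, 0.0, 1.739]
contact_force: [0.5, 0.1, -4.1]
opening: 0.0135
```

carry_out:
  translation:
    - [0, 0, 0.001]
    - [0, 0, 0.0005]
    - [0, 0, 0]
    - [0, 0, 0]
  turn:
    - [0, 0, 0]
    - [0, 0, 0]
    - [0, 0, 0]
    - [0, 0, 0]
  gripper: [1, 1, 1, 1]

```text
time: 11.45
tool_pos: [0.4372, -0.1869, 0.0968]
tool_rot: [3.141, 0.0, 1.739]
contact_force: [-0.2, 3.0, 4.9]
opening: 0.0134
```

```bash
python3 -c "
from h import *
delta([.437,-.187,.084],.168+np.pi/2)"
```

```text
t 11.45 pos [ 0.4372 -0.1869  0.0968] rot [3.1408e+00 5.0000e-04 1.7391e+00] F [-0.2   3.02  4.87] T [ 0.34  0.57 -0.03] open 0.0134
turn [0.0008 0.0005 0.0003] shift(after turn) [-0.0001 -0.0002  0.0128]
```

Contact at z=0.0968 is about 10 N, with the moment pointing at the −x,+y lug and a +y side force. The same-camera comparison also had the upper tray's yaw larger. I back off, reduce the yaw by 0.01, shift 0.7 mm to +y, and try again.

carry_out:
  translation:
    - [0, 0, -0.002]
    - [0.0007, 0, 0]
    - [0, 0, 0]
    - [0, 0, 0.001]
    - [0, 0, 0.001]
    - [0, 0, 0]
    - [0, 0, 0]
  turn:
    - [0, 0, 0]
    - [0, 0, 0.01]
    - [0, 0, 0]
    - [0, 0, 0]
    - [0, 0, 0]
    - [0, 0, 0]
    - [0, 0, 0]
  gripper: [1, 1, 1, 1, 1, 1, 1]

```text
time: 12.15
tool_pos: [0.4366, -0.186, 0.0961]
tool_rot: [-3.141, -0.0, 1.729]
contact_force: [0.3, -0.6, -5.6]
opening: 0.0137
```

```bash
python3 -c "
from h import *
delta([.437,-.187,.084],.158+np.pi/2)"
```

```text
t 12.15 pos [ 0.4366 -0.186   0.0961] rot [-3.1412e+00 -5.0000e-04  1.7291e+00] F [ 0.34 -0.58 -5.6 ] T [0.09 0.09 0.03] open 0.0137
turn [-0.0004 -0.0005  0.0003] shift(after turn) [-0.001   0.0002  0.0121]
```

No contact now at 0.0961. Continue down slowly.

carry_out:
  translation:
    - [0, 0, 0.001]
    - [0, 0, 0.0005]
    - [0, 0, 0]
    - [0, 0, 0]
  turn:
    - [0, 0, 0]
    - [0, 0, 0]
    - [0, 0, 0]
    - [0, 0, 0]
  gripper: [1, 1, 1, 1]

```text
time: 12.55
tool_pos: [0.4367, -0.1861, 0.0948]
tool_rot: [3.142, -0.0, 1.729]
contact_force: [0.4, 1.0, -5.1]
opening: 0.0135
```

```bash
python3 -c "
from h import *
delta([.437,-.187,.084],.158+np.pi/2)"
```

```text
t 12.55 pos [ 0.4367 -0.1861  0.0948] rot [ 3.1416e+00 -2.0000e-04  1.7290e+00] F [ 0.35  0.97 -5.06] T [ 0.14 -0.    0.07] open 0.0135
turn [ 0.     -0.0002  0.0002] shift(after turn) [-0.001   0.0001  0.0108]
```

carry_out:
  translation:
    - [0, 0, 0.001]
    - [0, 0, 0.001]
    - [0, 0, 0]
    - [0, 0, 0]
  turn:
    - [0, 0, 0]
    - [0, 0, 0]
    - [0, 0, 0]
    - [0, 0, 0]
  gripper: [1, 1, 1, 1]

```text
time: 12.95
tool_pos: [0.4368, -0.1861, 0.0927]
tool_rot: [-3.142, -0.0, 1.729]
contact_force: [0.4, 0.8, -5.1]
opening: 0.0138
```

carry_out:
  translation:
    - [0, 0, 0.001]
    - [0, 0, 0.001]
    - [0, 0, 0]
    - [0, 0, 0]
  turn:
    - [0, 0, 0]
    - [0, 0, 0]
    - [0, 0, 0]
    - [0, 0, 0]
  gripper: [1, 1, 1, 1]

```text
time: 13.35
tool_pos: [0.4367, -0.1861, 0.0908]
tool_rot: [-3.142, -0.0, 1.729]
contact_force: [-0.5, 2.1, -5.8]
opening: 0.0137
```

```bash
python3 -c "
from h import *
delta([.437,-.187,.084],.158+np.pi/2)"
```

```text
t 13.35 pos [ 0.4367 -0.1861  0.0908] rot [-3.1415e+00 -2.0000e-04  1.7290e+00] F [-0.48  2.14 -5.81] T [0.27 0.02 0.1 ] open 0.0137
turn [-0.0001 -0.0002  0.0002] shift(after turn) [-0.0009  0.0001  0.0068]
```

carry_out:
  translation:
    - [0.0004, 0, 0.001]
    - [0, 0, 0.001]
    - [0, 0, 0]
    - [0, 0, 0]
  turn:
    - [0, 0, 0]
    - [0, 0, 0]
    - [0, 0, 0]
    - [0, 0, 0]
  gripper: [1, 1, 1, 1]

```text
time: 13.75
tool_pos: [0.4366, -0.1859, 0.0888]
tool_rot: [-3.141, 0.0, 1.729]
contact_force: [-2.0, -1.6, -4.3]
opening: 0.0139
```

carry_out:
  translation:
    - [0, 0, 0.001]
    - [0, 0, 0]
    - [0, 0, 0]
  turn:
    - [0, 0, 0]
    - [0, 0, 0]
    - [0, 0, 0]
  gripper: [1, 1, 1]

```text
time: 14.05
tool_pos: [0.4367, -0.1859, 0.088]
tool_rot: [3.142, 0.0, 1.729]
contact_force: [-4.0, -2.0, -0.1]
opening: 0.0138
```

carry_out:
  translation:
    - [0, 0, 0.001]
    - [0, 0, 0]
    - [0, 0, 0]
  turn:
    - [0, 0, 0]
    - [0, 0, 0]
    - [0, 0, 0]
  gripper: [1, 1, 1]

```text
time: 14.35
tool_pos: [0.4368, -0.1859, 0.0869]
tool_rot: [3.141, 0.0, 1.729]
contact_force: [-3.0, -1.9, 2.1]
opening: 0.0137
```

```bash
python3 -c "
from h import *
delta([.437,-.187,.084],.158+np.pi/2)"
```

```text
t 14.35 pos [ 0.4368 -0.1859  0.0869] rot [3.1413e+00 3.0000e-04 1.7290e+00] F [-3.   -1.86  2.05] T [-0.14  0.42  0.12] open 0.0137
turn [0.0003 0.0003 0.0002] shift(after turn) [-0.0012 -0.      0.0029]
```

carry_out:
  translation:
    - [-0.0002, -0.0003, 0.001]
    - [0, 0, 0]
    - [0, 0, 0]
  turn:
    - [0, 0, 0]
    - [0, 0, 0]
    - [0, 0, 0]
  gripper: [1, 1, 1]

```text
time: 14.65
tool_pos: [0.4368, -0.186, 0.086]
tool_rot: [3.141, 0.0, 1.729]
contact_force: [-2.0, 0.7, 4.3]
opening: 0.0133
```

carry_out:
  translation:
    - [0, 0, 0.001]
    - [0, 0, 0]
    - [0, 0, 0]
  turn:
    - [0, 0, 0]
    - [0, 0, 0]
    - [0, 0, 0]
  gripper: [1, 1, 1]

```text
time: 14.95
tool_pos: [0.4369, -0.186, 0.0851]
tool_rot: [3.141, 0.0, 1.729]
contact_force: [-1.1, 0.4, 4.6]
opening: 0.0138
```

carry_out:
  translation:
    - [0, 0, 0.0005]
    - [0, 0, 0]
    - [0, 0, 0]
  turn:
    - [0, 0, 0]
    - [0, 0, 0]
    - [0, 0, 0]
  gripper: [1, 1, 1]

```text
time: 15.25
tool_pos: [0.4369, -0.1861, 0.0847]
tool_rot: [3.141, 0.0, 1.729]
contact_force: [-1.4, 1.1, 7.0]
opening: 0.014
```

```bash
python3 -c "
from h import *
delta([.437,-.187,.084],.158+np.pi/2)"
```

```text
t 15.25 pos [ 0.4369 -0.1861  0.0847] rot [3.1405e+00 4.0000e-04 1.7289e+00] F [-1.44  1.12  6.96] T [0.31 0.19 0.1 ] open 0.014
turn [0.0011 0.0004 0.0001] shift(after turn) [-0.0009 -0.      0.0007]
```

carry_out:
  translation:
    - [0, 0, 0.0005]
    - [0, 0, 0]
    - [0, 0, 0]
  turn:
    - [0, 0, 0]
    - [0, 0, 0]
    - [0, 0, 0]
  gripper: [1, 1, 1]

```text
time: 15.55
tool_pos: [0.4369, -0.186, 0.0843]
tool_rot: [3.14, 0.0, 1.729]
contact_force: [-1.4, 1.5, 7.9]
opening: 0.0137
```

carry_out:
  translation:
    - [0, 0, 0.0005]
    - [0, 0, 0]
    - [0, 0, 0]
  turn:
    - [0, 0, 0]
    - [0, 0, 0]
    - [0, 0, 0]
  gripper: [1, 1, 1]

```text
time: 15.85
tool_pos: [0.437, -0.186, 0.084]
tool_rot: [3.14, 0.001, 1.729]
contact_force: [-1.4, 0.7, 10.3]
opening: 0.0139
```

carry_out:
  translation:
    - [0, 0, 0.0005]
    - [0, 0, 0]
    - [0, 0, 0]
  turn:
    - [0, 0, 0]
    - [0, 0, 0]
    - [0, 0, 0]
  gripper: [1, 1, 1]

```text
time: 16.15
tool_pos: [0.437, -0.1861, 0.084]
tool_rot: [3.14, 0.001, 1.729]
contact_force: [-2.6, 2.0, 14.0]
opening: 0.0135
```

carry_out:
  translation:
    - [0, 0, 0.0005]
    - [0, 0, 0]
    - [0, 0, 0]
  turn:
    - [0, 0, 0]
    - [0, 0, 0]
    - [0, 0, 0]
  gripper: [1, 1, 1]

```text
time: 16.45
tool_pos: [0.4371, -0.1861, 0.0839]
tool_rot: [3.14, 0.001, 1.729]
contact_force: [-4.6, 3.1, 20.2]
opening: 0.0138
```

```bash
python3 -c "
from h import *
delta([.437,-.187,.084],.158+np.pi/2)"
```

```text
t 16.45 pos [ 0.4371 -0.1861  0.0839] rot [3.1398e+00 1.1000e-03 1.7291e+00] F [-4.6   3.09 20.24] T [0.62 0.78 0.15] open 0.0138
turn [0.0018 0.0011 0.0003] shift(after turn) [-0.0009 -0.0002 -0.0001]
```

The tray stopped at z=0.084, which is the expected home height, with force rising at constant z. One last small push, then relax and release.

carry_out:
  translation:
    - [0, 0, 0.0005]
    - [0, 0, 0]
    - [0, 0, 0]
  turn:
    - [0, 0, 0]
    - [0, 0, 0]
    - [0, 0, 0]
  gripper: [1, 1, 1]

```text
time: 16.75
tool_pos: [0.4371, -0.1861, 0.0839]
tool_rot: [3.14, 0.001, 1.729]
contact_force: [-6.2, 3.6, 24.5]
opening: 0.0137
```

carry_out:
  translation:
    - [0, 0, -0.001]
    - [0, 0, -0.0008]
    - [0, 0, 0]
    - [0, 0, 0]
    - [0, 0, 0]
    - [0, 0, 0]
    - [0, 0, 0]
    - [0, 0, 0]
  turn:
    - [0, 0, 0]
    - [0, 0, 0]
    - [0, 0, 0]
    - [0, 0, 0]
    - [0, 0, 0]
    - [0, 0, 0]
    - [0, 0, 0]
    - [0, 0, 0]
  gripper: [1, 1, 1, 0.2, 0.2, 0.2, 0.2, 0.2]

```text
time: 17.55
tool_pos: [0.4364, -0.1859, 0.0834]
tool_rot: [-3.141, -0.0, 1.729]
contact_force: [0.2, -0.0, -0.1]
opening: 0.0366
```

carry_out:
  translation:
    - [0, 0, -0.005]
    - [0, 0, -0.015]
    - [0, 0, -0.03]
    - [0, 0, -0.04]
    - [0, 0, -0.04]
    - [0, 0, -0.03]
    - [0, 0, -0.01]
    - [0, 0, 0]
  turn:
    - [0, 0, 0]
    - [0, 0, 0]
    - [0, 0, 0]
    - [0, 0, 0]
    - [0, 0, 0]
    - [0, 0, 0]
    - [0, 0, 0]
    - [0, 0, 0]
  gripper: [0.2, 0.2, 0.2, 0.2, 0.2, 0.2, 0.2, 0.2]

```text
time: 18.35
tool_pos: [0.4369, -0.1863, 0.2548]
tool_rot: [3.139, 0.002, 1.729]
contact_force: [0.9, -0.9, -0.5]
opening: 0.0366
```

```bash
python3 -c "
from h import *
delta([.437,-.187,.084],.158+np.pi/2)
a=read_camera('side');save(a,'k.png',(160,170,310,315),5)
for r in nets.tip_of(a,'tray_rib'): print(r['score'],r['pixel'],atz(a,r['pixel'],.113))"
```

```text
t 18.35 pos [ 0.4369 -0.1863  0.2548] rot [3.1393e+00 1.9000e-03 1.7290e+00] F [ 0.91 -0.87 -0.54] T [ 0.05 -0.02 -0.  ] open 0.0366
turn [0.0023 0.0019 0.0002] shift(after turn) [-0.0008  0.      0.1708]
0.76 [228.7, 247.3] [ 0.43699007 -0.18827123  0.113     ]
0.57 [171.9, 168.0] [0.28353642 0.16234951 0.113     ]
0.34 [211.5, 250.6] [ 0.39618514 -0.19457511  0.113     ]
```

View pics/k.png

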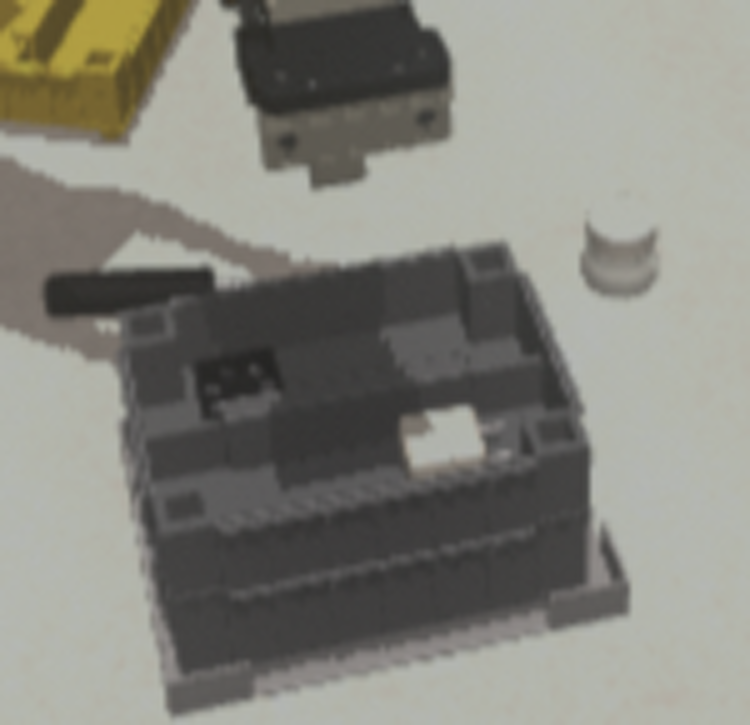

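The picture shows the tray nested on the lower tray with an even seam, fan and plug inside, the jar and driver in place, and the gripper clear. A numeric check of the four post tops follows, then hand-in.

```bash
python3 -c "
from h import *
a=read_camera('side')
P=[(160+x/5,170+y/5) for x,y in((488,262),(553,430),(148,325),(183,505))]
for z in(.119,.133):
  c,an,r=fit([atz(a,p,z) for p in P]);print(z,c.round(4),an.round(4),r.round(1).tolist())
b=read_camera('top')
for p in(a,b):
  for k in('jar','mug','mouse','driver','pentray'): print(k,[np.round(atz(p,r['pixel'],0)[:2],3).tolist() for r in nets.tip_of(p,k)[:1]])
print(robot.hand_in())"
```

```text
0.119 [ 0.4379 -0.1874] 0.1559 [[-0.2, -1.2], [-0.8, 1.2], [0.8, -1.1], [0.2, 1.1]]
0.133 [ 0.4381 -0.2015] 0.1559 [[-1.6, -2.6], [-2.6, 2.1], [2.6, -2.0], [1.7, 2.5]]
jar [[0.592, -0.012]]
mug [[0.77, 0.164]]
mouse [[0.76, -0.038]]
driver [[0.358, 0.024]]
pentray [[0.77, -0.25]]
jar [[0.607, -0.003]]
mug [[0.777, 0.175]]
mouse [[0.759, -0.037]]
driver [[0.37, 0.005]]
pentray [[0.767, -0.268]]
the job is handed in; nothing more can be done
None
```

The loose grey tray is stacked on the lower tray and released, and the job is handed in; no verdict is reported back. I gripped it by the rib near its middle.

The first try met contact at about 10 N. I backed off, turned the tray 0.01 rad and shifted it 0.7 mm. The lugs then went in, and I pressed in steps of 1 mm or less; the highest reading between steps was 24.5 N at the wrist (about 30 N on the lower tray).

**Checks that agreed**
- **Height:** the tool stopped at 0.0839 m with the force rising. That puts the tray's origin at about 58.9 mm, against 59 mm when home.
- **Position:** the four post tops fit the home height better than lugs standing on the posts. That fit gives a centre of (0.438, -0.187) m and a yaw of 0.156 rad, matching the sockets measured earlier.
- **Tilt:** the tool was within about 0.002 rad of vertical while pressing.
- **Contents and gripper:** the last picture shows an even seam, with the fan and plug in the tray and the gripper clear. The tool force after release was near zero.

**Checks that disagreed or were weaker**
- **Lower tray yaw:** the top camera gave 0.177 rad and the side camera 0.159 rad. The fit bore out the side camera.
- **Bystanders:** the final side and top positions of a few things differ by up to about 23 mm, mostly the driver and pen tray. For the jar and driver I have start positions, and the top camera differs from them by about 11 mm at most. I took no start positions for the mug, mouse or pen tray, so for those I only have that the arm never went near them.

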